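Restock the sample-preparation bench

ROBOT

A 6-joint arm with a two-finger parallel gripper is mounted at the origin on a cart in front of the work surface, level with it; the furniture and walls round the work are solid. World frame = base frame: x ahead of the robot, y to its left, z up, the work surface at z = 0. Lengths are in mm, angles in rad, forces in N, time in s.
With the tool pointing down it reaches from about 325 to 875 mm from the base axis. Payload 4.4 kg.
Tool frame: the origin (TCP) lies on the centre line of the jaws, within the pads' length; the fingertips stand ahead of it and the grasp point (between the pads) lies 6 mm ahead of it (ctrl.tcp_to_tips is the z of the fingertips in the tool frame, in mm); z points along the fingers, y is the line along which they close (so a half turn about z gives the same grasp; the last joint's range is limited). The gripper opens to 85 mm and grips with 20 to 120 N. Pads are 22 mm wide; open, the fingers measure 114 mm over their backs; the gripper's body (76 mm by 85 mm) begins 54 mm behind the grasp point. The pads swing forward as they close: fully open they stand 13 mm farther back than shut.
Start: joints at [-1.405, 0.207, 1.542, -0, 1.393, -0.15], TCP at [178.569, -546.572, 256.282] pointing down, gripper open.
Joint ranges: [-2.73, 2.73], [-0.86, 2.22], [0.23, 2.46], [-1.11, 4.25], [0.08, 2.63], [-2.82, 2.82]. Speed limits (rad/s): [2.79, 2.79, 3.14, 3.14, 3.14, 3.14].

INTERFACE

Orientations are given as a 3x3 rotation matrix whose columns are the frame's x, y, z axes.
In Python, from plant import ctrl, sensors, optics gives the robot as it stands. Calls block until the motion is done:
- ctrl.move_ptp(position, orientation): joint-space move of the TCP to a pose.
- ctrl.move_l(position, rot=None, vel=150, threshold=None): straight line of the TCP; rot=None keeps the orientation; vel is the mean speed in mm/s. With threshold (N) it stops when the force on the tool has changed by that much, and returns True; else False.
- ctrl.set_joints(angles): joint-space move.
- ctrl.gripper_to(opening, force=None): finger opening in mm; force is the grip in N (None keeps the last); returns when the fingers have stopped.
- ctrl.hold(seconds).
- ctrl.solve_ik(position, orientation): joint angles nearest the present ones, or None.
- sensors.read_state(): the state.
- optics.grab_frame(name): name is "scene" or "top"; returns (picture, depth): 420x560x3 uint8, red, green, blue; 420x560 float32, mm along the optical axis (not along the pixel's ray), 0 where there is no reading.
- optics.camera_params(name): a dict with "mtx" (3x3 intrinsics, pixels), "R" (3x3) and "t" (3): a world point X has camera coordinates R X + t. Camera axes: x right, y down, z forward; pixel columns grow to the right and rows downward; lengths in mm; the calibration is good to about 2 mm. A picture is of the moment at which its call begins. camera_params takes no time and is no camera call.
A pose or a line that the arm cannot do raises ctrl.MotionError and nothing moves.
- ctrl.finish_job(): hands the job in; it is judged then, once.
The state is a dict: "t": time; "q": joint angles; "qvel": joint speeds; "tau": joint torques, N m; "eef_pos": TCP position; "eef_rot": TCP orientation; "force": force on the tool from outside, world axes, zero at the start; "wrist_torque": the same for the moment, N m; "grip_width": finger opening in mm; "grasp_force": force on a finger pad.
Only numpy, scipy, OpenCV 4.12 (cv2) and the standard library are available. Lean on these libraries where they do the work, as an engineer would, in place of code of your own. Each camera call takes 0.05 s, during which the arm holds its last target. There are 200 camera calls.

TASK

Put the four loose supplies back in the holders that match them: the red-lidded jar standing in the red round dock, the amber bottle standing in the orange round dock, the cuvette box lying flat in the blue rectangular tray, and the roll of green tape in the grey tape stand with both ends of its axle fully down in the open slots. Keep the jar and the bottle upright, and leave the small glass beaker and the glass weighing bottle standing where they are.

Things in the scene. Friction and masses are not known exactly. Their poses are not given: they have to be found in the camera images.
- red_jar: loose white plastic jar with a red lid, upright, round: body 42 mm diameter, lid 45 mm diameter from 48 to 62 mm above its foot, about 0.12 kg. Origin: centre of its underside, z up. Grasp anywhere round the body or lid from above.
- amber_bottle: loose small amber glass bottle with a white dropper cap, upright, round: body 40 mm diameter up to about 45 mm, then a rounded shoulder and a cap of 29 mm diameter, 81 mm high in all, about 0.06 kg. Origin: centre of its underside, z up. Grasp the body from above.
- cuvette_box: loose whitish box, lying flat, 38 mm (its x) by 70 mm (its y) by 24 mm high, about 0.04 kg. Origin: centre of its underside, z up. Grasp across the 38 mm width, with the fingertips in the upper 13 mm so that they stay above the tray's rim.
- tape_roll: loose roll of green tape on a level steel axle, 0.09 kg. Origin: middle of the axle, 20 mm above the worktop; its y runs along the axle (ends alike). Drum 34 mm diameter, 44 long, between white square end plates 40 x 40 x 4 mm on whose sides it stands; axle 8 mm thick, 96 long, 22 bare past each plate. Grasp the green drum across its diameter from above, between the plates.
- red_dock: fixed red round dock for the jar, a shallow cup open upward: 74 mm outer, 64 mm inner diameter, rim 10 mm high, floor 3 mm above the worktop with a black pad. Origin: centre of its underside.
- amber_dock: fixed orange round dock for the amber bottle, otherwise the same as the red one: 74 mm outer, 64 mm inner diameter, rim 10 mm high, floor 3 mm above the worktop with a black pad. Origin: centre of its underside.
- box_dock: fixed blue rectangular tray with a black pad, for the cuvette box: outside 64 mm (its x) by 96 mm (its y), walls 4 mm thick and 8 mm high, inside 56 x 88 mm, floor 4 mm above the worktop. Origin: centre of its underside. The box fits with its long side along the tray's long side (y), either way round.
- tape_stand: fixed grey tape stand, base 80 (its x) x 92 mm (y), 8 thick; two cheeks 7 thick at y = +-36.5 (66 clear between, for the roll's end plates). Each has an open-top slot 12 wide at x = 0, flaring above 56 to a V about 28 wide at its top, 71 high. Slot bottoms are 42 up: a seated axle lies along y, middle 46 up, either way round. Cutter strip 17 high at x = -36. Origin: centre of underside, z up.
- beaker: loose small empty glass beaker, 46 mm diameter (52 over the spout), 58 mm high, a bystander: leave it. Origin: centre of its underside, z up.
- weighing_bottle: loose short glass weighing bottle with a knobbed lid, 43 mm diameter, 48 mm high, a bystander: leave it. Origin: centre of its underside, z up.
There are look-alikes about, which are no part of the job. Leave any black, purple or yellow look-alike of the amber_bottle alone.

How it is judged (in metres and radians):
At the end, for the whole second after the job is handed in: Jar in red dock, bottle in orange dock (14 mm, upright), box flat in blue tray (14 mm, 0.32 rad), all on the floors; tape axle down in both slots (middle 43-48.5 mm up, 4.5 mm across, 9.5 mm along, 0.07 rad); at rest; beaker and weighing bottle within 30 mm of their starts (horizontal distance between red_jar and red_dock below 0.014 m and angle between each of red_jar, amber_bottle, cuvette_box's own z axis and vertical below 0.06 rad and z of red_jar in the frame of red_dock between 0 and 0.006 m and linear speed of each of red_jar, amber_bottle, cuvette_box, tape_roll below 0.02 m/s and angular speed of each of red_jar, amber_bottle, cuvette_box, tape_roll below 0.2 rad/s and horizontal distance between amber_bottle and amber_dock below 0.014 m and z of amber_bottle in the frame of amber_dock between 0 and 0.006 m and horizontal distance between cuvette_box and box_dock below 0.014 m and angle between the y axis of cuvette_box and the y axis of box_dock, either way round below 0.32 rad and z of cuvette_box in the frame of box_dock between 0 and 0.0075 m and x of tape_roll in the frame of tape_stand between -0.0045 and 0.0045 m and y of tape_roll in the frame of tape_stand between -0.0095 and 0.0095 m and z of tape_roll in the frame of tape_stand between 0.043 and 0.0485 m and angle between the y axis of tape_roll and the y axis of tape_stand, either way round below 0.07 rad and distance of each of beaker, weighing_bottle from where it was at the start of the episode below 0.03 m); the robot touches nothing.
It fails at once if the red-lidded jar is tipped over (angle between red_jar's own z axis and vertical above 0.7 rad).
It fails at once if the amber bottle is tipped over (angle between amber_bottle's own z axis and vertical above 0.7 rad).
It fails at once if the glass beaker is tipped or pushed out of its place (angle between beaker's own z axis and vertical above 0.7 rad or distance of beaker from where it was at the start of the episode above 0.03 m).
It fails at once if the glass weighing bottle is tipped or pushed out of its place (angle between weighing_bottle's own z axis and vertical above 0.7 rad or distance of weighing_bottle from where it was at the start of the episode above 0.03 m).
It also fails if it takes over 109 s, if anything falls off the work surface, if the arm or the gripper's body presses on something with over 40 N, if the wrist force passes 120 N, or if a joint passes its speed limit or range.

## Working session

There is one attempt and no reset: what is moved stays moved. The work goes in short steps, each a Python script; the robot and the scene stay as the last script left them, time stands still between calls to the robot, and variables do not carry over. Pictures are saved under pics/ and viewed, at most 14 in all, crops included, and the job is handed in when it is done.

```bash
mkdir -p pics; ls
python3 - <<'E'
from plant import ctrl,sensors,optics
import cv2,numpy as np
for n in("scene","top"):
    p,d=optics.grab_frame(n); np.savez(f"{n}0.npz",p=p,d=d)
    cv2.imwrite(f"pics/{n}0.png",cv2.resize(p[:,:,::-1],(800,600),interpolation=cv2.INTER_CUBIC))
    c=optics.camera_params(n); print(n,c["mtx"].tolist(),(-c["R"].T@c["t"]).round(),c["R"].round(3).tolist())
print(sensors.read_state()["t"],ctrl.tcp_to_tips)
E
```

```text
pics
scene [[522.4133454729293, 0.0, 278.98579914644336], [0.0, 522.4133454729293, 218.78778554133717], [0.0, 0.0, 1.0]] [-511.  850.  801.] [[-0.641, -0.767, 0.026], [-0.388, 0.295, -0.873], [0.663, -0.569, -0.486]]
top [[427.287497664472, 0.0, 281.91131223960315], [0.0, 427.287497664472, 199.4286543123669], [0.0, 0.0, 1.0]] [ 391.  -12. 1035.] [[0.018, -0.999, 0.03], [-0.995, -0.02, -0.1], [0.1, -0.028, -0.995]]
0.1 25.0
```

View pics/scene0.png

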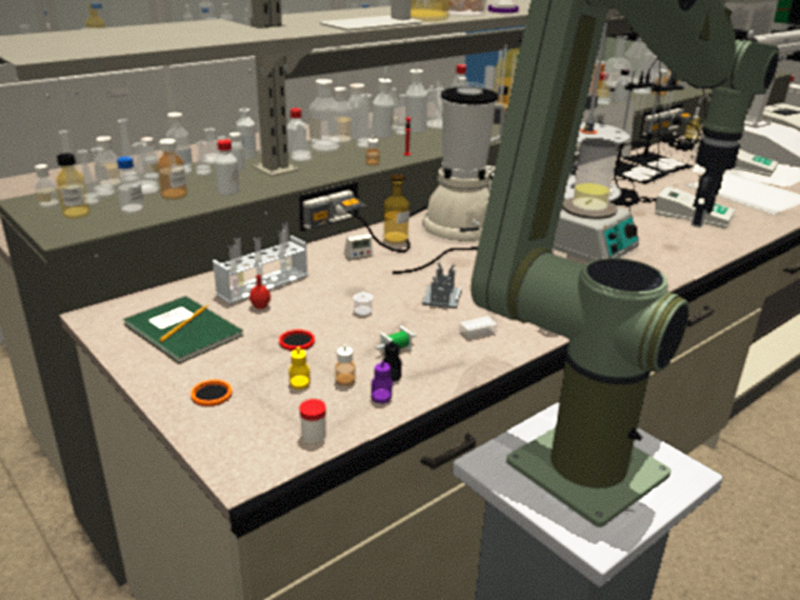

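View pics/top0.png

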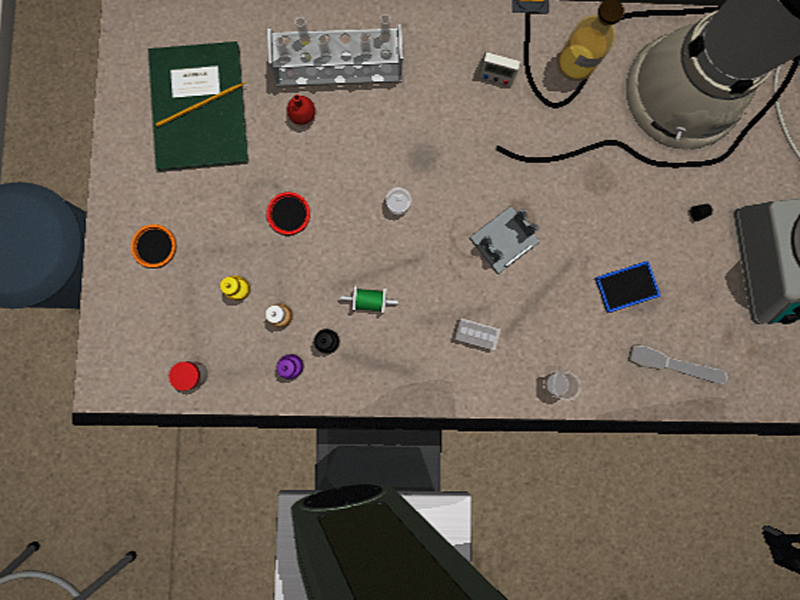

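The scene shows these candidates, as top-view pixels in the 800x600 picture:
- **Amber bottle:** the brown body with a white cap at (278,316). The look-alikes are yellow (234,288), black (326,341) and purple (289,367).
- **Jar:** the red-lidded one at (185,376). The red flask at (301,110) is not it.
- **Cuvette box:** (477,334).
- **Tape roll:** (369,300).
- **Holders:** red dock (288,213), orange dock (154,246), tray (628,287), stand (505,240).
- **Bystanders:** beaker (558,385) and weighing bottle (398,202).

Next I'll measure them and check the choice in one crop.

```bash
cat > h.py <<'E'
import numpy as np, cv2
from plant import ctrl,sensors,optics
def world(name,d):
    c=optics.camera_params(name); v,u=np.mgrid[:d.shape[0],:d.shape[1]]
    K=c["mtx"]; pc=np.stack([(u-K[0,2])/K[0,0]*d,(v-K[1,2])/K[1,1]*d,d],-1)
    return (pc-c["t"])@c["R"]
def pick(W,box,zlo,zhi,mask=None):
    u0,v0,u1,v1=[int(round(a*.7)) for a in box]
    m=np.zeros(W.shape[:2],bool); m[v0:v1,u0:u1]=1
    m&=(W[...,2]>zlo)&(W[...,2]<zhi)
    if mask is not None: m&=mask
    return W[m]
def rect(P):
    c,(w,h),a=cv2.minAreaRect(P[:,:2].astype(np.float32)); 
    if w>h: w,h,a=h,w,a+90
    # long side direction angle (world yaw of long axis)
    return np.round(c,1),round(w,1),round(h,1),round((a+90+90)%180-90,1)
def circ(P):
    A=np.c_[2*P[:,:2],np.ones(len(P))]; return cv2.minEnclosingCircle(P[:,:2].astype(np.float32))
E
python3 - <<'E'
from h import *
f=np.load("top0.npz"); p,d=f["p"],f["d"]; W=world("top",d)
hsv=cv2.cvtColor(p,cv2.COLOR_RGB2HSV); H,S,V=cv2.split(hsv)
T=pick(W,(320,380,540,400),-30,30); print("table z",T[:,2].mean(),T[:,2].std())
def rep(n,box,zl,zh,m=None):
    P=pick(W,box,zl,zh,m)
    if len(P)<5: print(n,len(P));return
    c,r=circ(P); print(n,len(P),"z",P[:,2].min().round(1),np.median(P[:,2]).round(1),P[:,2].max().round(1),"mean",P[:,:2].mean(0).round(1),"circ",np.round(c,1),round(r,1),"rect",rect(P))
red=((H<8)|(H>172))&(S>150)&(V>60)
rep("jar lid",(160,350,215,400),50,75)
rep("bottle cap",(255,295,300,335),60,95)
rep("bottle all",(255,295,300,335),15,95)
for n,b in dict(yellow=(210,268,260,308),black=(308,322,345,360),purple=(270,350,310,387)).items(): rep(n,b,50,95)
rep("reddock",(258,185,320,242),4,25,red)
rep("ordock",(125,218,183,274),4,25,(S>150)&(V>100))
rep("box",(445,310,510,360),12,40)
rep("tape all",(330,280,405,320),8,60)
rep("drum",(330,280,405,320),8,60,(S>120)&(H>40)&(H<80))
rep("plates+drum",(330,280,405,320),28,60)
rep("tray",(585,255,670,320),-3,25,(S>150)&(H>95)&(H<130)&(V>60))
rep("stand all",(455,195,555,285),3,90)
rep("stand cheeks",(455,195,555,285),50,90)
rep("stand base",(455,195,555,285),4,14)
rep("beaker",(535,365,590,405),10,75)
rep("weigh",(378,180,420,222),10,60)
a=p[120:300,80:330][:,:,::-1]
cv2.imwrite("pics/crop1.png",cv2.resize(a,(800,576),interpolation=cv2.INTER_CUBIC))
a=p[120:300,300:480][:,:,::-1]
cv2.imwrite("pics/crop2.png",cv2.resize(a,(600,600),interpolation=cv2.INTER_CUBIC))
E
```

```text
table z 0.2306534254927186 1.846327614662265
jar lid 356 z 50.2 62.4 66.9 mean [340.  301.2] circ [339.6 302.2] 22.8 rect (array([339.7, 301.9]), 43.8, 44.5, 5.7)
bottle cap 129 z 60.2 69.7 82.6 mean [438.7 163. ] circ [438.6 163.7] 14.2 rect (array([439. , 163.7]), 25.0, 28.2, -88.6)
bottle all 254 z 16.1 61.2 82.6 mean [437.8 158.9] circ [438.9 162.8] 19.8 rect (array([438.4, 160.5]), 34.0, 38.8, -15.9)
yellow 147 z 51.1 68.9 80.4 mean [482.  234.7] circ [483.  236.4] 14.6 rect (array([482.1, 235.6]), 27.0, 27.6, -84.8)
black 135 z 51.4 69.4 81.9 mean [398.7  83.6] circ [398.8  84.4] 14.3 rect (array([398.9,  83.7]), 26.5, 27.0, 43.8)
purple 147 z 53.6 69.1 82.4 mean [355.5 141.9] circ [355.  142.8] 14.3 rect (array([355.7, 143.1]), 26.6, 27.7, 89.8)
reddock 226 z 4.0 9.3 15.3 mean [614.4 156.7] circ [614.4 157.5] 37.0 rect (array([613.7, 156.6]), 70.6, 72.4, -11.0)
ordock 225 z 4.2 9.3 14.4 mean [552.7 382.5] circ [552.7 381.1] 36.7 rect (array([553. , 380.7]), 71.0, 71.1, -85.4)
box 483 z 12.3 24.3 29.5 mean [ 414.2 -164.4] circ [ 414.5 -164.8] 38.4 rect (array([ 414.1, -164.9]),
[... 430 characters left out ...]
 501.3 -426.3] 56.6 rect (array([ 500.8, -427.1]), 63.6, 100.1, -70.8)
stand all 1525 z 3.0 8.4 75.0 mean [ 577.1 -213.1] circ [ 582.1 -216.6] 112.9 rect (array([ 578.4, -214.4]), 157.3, 173.3, -88.8)
stand cheeks 126 z 50.7 62.5 75.0 mean [ 577.8 -214.2] circ [ 577.7 -212.6] 44.4 rect (array([ 577.7, -212.9]), 43.4, 80.6, -51.6)
stand base 1025 z 4.0 8.0 13.9 mean [ 578.5 -212. ] circ [ 581.4 -216.2] 109.3 rect (array([ 580.8, -212.3]), 152.9, 166.1, 89.1)
beaker 263 z 10.1 44.6 63.5 mean [ 332.6 -304. ] circ [ 335.8 -302.3] 25.2 rect (array([ 333.3, -302. ]), 43.4, 45.1, 0.2)
weigh 275 z 11.4 36.9 49.0 mean [633.6 -28.7] circ [635.8 -29.2] 21.7 rect (array([635.4, -29.6]), 40.6, 42.3, 1.1)
```

View pics/crop1.png

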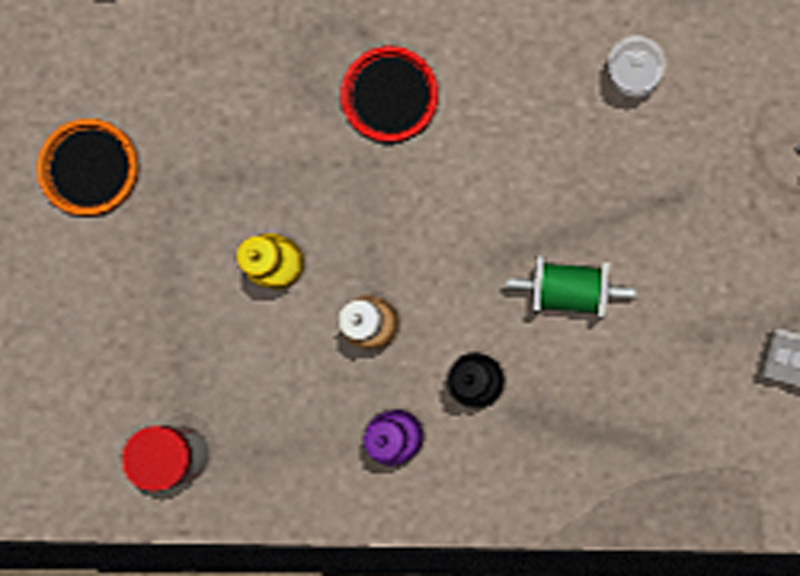

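View pics/crop2.png

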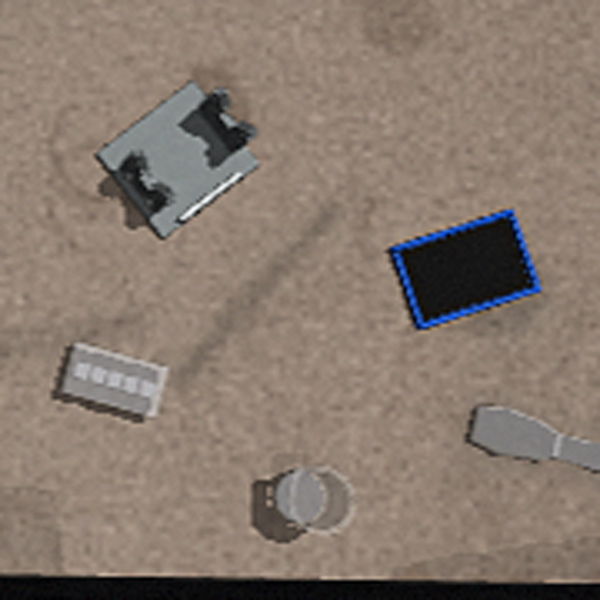

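Crop 1 confirms the choice: the white-capped brown bottle is at crop (365,322), clearly distinct from yellow, purple and black. Crop 2 shows the stand's base corners at (97,155), (193,82), (258,163) and (163,238), with the cutter at the lower right, so the axle line runs from lower left to upper right. All sizes match the description. I'll refine the stand and tray, then start moving with the jar.

```bash
cat >> h.py <<'E'
def ray(name,uv,z):
    c=optics.camera_params(name); uv=np.atleast_2d(uv).astype(float)
    d=np.c_[uv,np.ones(len(uv))]@np.linalg.inv(c["mtx"]).T@c["R"]; o=-c["R"].T@c["t"]
    return o+d*((z-o[2])/d[:,2])[:,None]
def R(a): s,c=np.sin(a),np.cos(a); return np.array([[-s,c,0],[c,s,0],[0,0,-1.]])
def best(pos,a):
    """down pose closing along a (mod pi) with smaller |q6|"""
    o=[(abs(q[5]),R(b)) for b in (a,a+np.pi) for q in [ctrl.solve_ik(pos,R(b))] if q is not None]
    return min(o,key=lambda t:t[0])[1]
SAFE=220
def go(x,y,z,a):
    p=sensors.read_state()["eef_pos"]
    if p[2]<SAFE-5: ctrl.move_l([p[0],p[1],SAFE],vel=250)
    P=[x,y,SAFE]; ctrl.move_ptp(P,best(P,a)); ctrl.move_l([x,y,z+35],vel=250)
def grab(x,y,z,a,w,force=30,wide=85):
    ctrl.gripper_to(wide); go(x,y,z,a); ctrl.move_l([x,y,z],vel=80)
    ctrl.gripper_to(w,force); s=sensors.read_state(); print("grip",s["grip_width"],s["grasp_force"],s["t"])
    ctrl.move_l([x,y,SAFE],vel=200); print("lifted",sensors.read_state()["grip_width"],sensors.read_state()["grasp_force"])
def place(x,y,z,a,th=6,wide=62):
    go(x,y,z,a); hit=ctrl.move_l([x,y,z-1],vel=40,threshold=th)
    s=sensors.read_state(); print("down",hit,s["eef_pos"].round(1) if hasattr(s["eef_pos"],"round") else s["eef_pos"],np.round(s["force"],1))
    ctrl.hold(.2); ctrl.gripper_to(wide); p=s["eef_pos"]; ctrl.move_l([p[0],p[1],p[2]+90],vel=150); print("t",sensors.read_state()["t"])
E
cat > run1.py <<'E'
from h import *
f=np.load("top0.npz"); p,d=f["p"],f["d"]; W=world("top",d)
c=np.array([[97,155],[193,82],[258,163],[163,238]])/3.3333+[300,120]
B=ray("top",c,8); print(B.round(1)[:,:2].tolist(),B.mean(0).round(1)); e=B-np.roll(B,1,0); print(np.linalg.norm(e,axis=1).round(1),np.degrees(np.arctan2(e[:,1],e[:,0])).round(1))
P=pick(W,(455,195,555,285),57,80); dirn=np.radians(-51.6); s=(P[:,:2]-[577.7,-212.9])@[np.cos(dirn),np.sin(dirn)]
for k in (s<0,s>0): print("cheek",k.sum(),rect(P[k]),P[k].mean(0).round(1))
H,S,V=cv2.split(cv2.cvtColor(p,cv2.COLOR_RGB2HSV)); m=((S>150)&(H>95)&(H<130)&(V>60)); m[:179]=0;m[224:]=0;m[:,:410]=0;m[:,469:]=0
v,u=np.nonzero(m); print("tray",rect(ray("top",np.c_[u,v],8)))
E
python3 run1.py
python3 - <<'E'
from h import *
try:
    grab(340,302,61,np.arctan2(302,340)+np.pi/2,30)
    place(614.2,157.2,64,np.arctan2(157,614)+np.pi/2)
except ctrl.MotionError as e: print("ERR",e)
E
```

```text
[[577.9, -154.9], [634.1, -225.7], [574.6, -273.8], [517.6, -203.7]] [ 576.  -214.5    8. ]
[77.5 90.4 76.5 90.4] [  39.   -51.5 -141.1  129.1]
cheek 47 (array([ 555.1, -183.7]), 6.9, 42.8, 39.1) [ 554.1 -184.    65. ]
cheek 45 (array([ 600.4, -240.9]), 8.1, 42.6, 38.8) [ 600.2 -240.4   65.5]
tray (array([ 500.5, -425.9]), 63.3, 95.8, -71.3)
grip 44.071168806825185 30.318530201911926 5.0417
lifted 43.45218442837018 30.797129273414612
down True [613.4 157.1  64.7] [-0.9  0.   5.4]
t 9.8667
```

Jar grasped and set down, with contact at the expected height. The bottle is next, then the box.

Run:
```python
from h import *
try:
    grab(438.7,163,39,np.radians(150),28,25,wide=62)
    place(552.8,381.5,42,np.arctan2(381,552)+np.pi/2,wide=58)
    grab(414.2,-164.7,36,np.radians(75.7+90),26,25,wide=62)
    place(500.5,-426.2,40,np.radians(-71.1+90),wide=56)
except ctrl.MotionError as e: print("ERR",e)
for n in("top",):
    p,d=optics.grab_frame(n); np.savez(f"{n}1.npz",p=p,d=d)
    cv2.imwrite("pics/top1.png",cv2.resize(p[120:300,80:480][:,:,::-1],(800,360),interpolation=cv2.INTER_CUBIC))
```

```text
grip 38.631630683037905 25.20440281892661 12.8833
lifted 38.78805220788125 25.22982631540799
down True [552.  381.1  42.9] [-1.3  0.4  5. ]
t 17.7083
grip 37.61511484203972 26.115268170833588 22.125
lifted 37.33968098028824 25.603907704353333
down True [ 499.9 -425.7   40.8] [-0.4  1.3  3.8]
t 27.0667
```

View pics/top1.png

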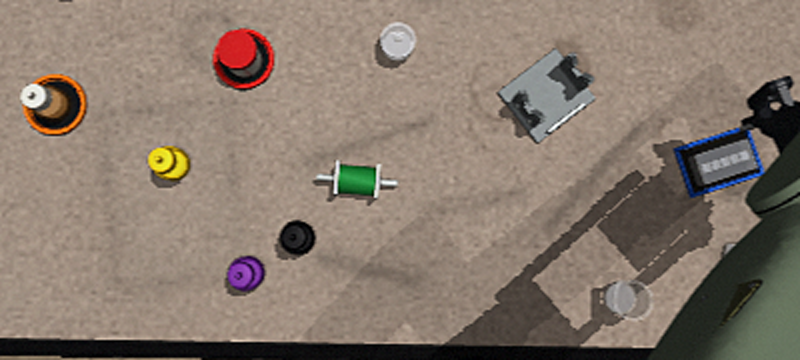

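The jar (244,58), bottle (52,105) and box (720,160) are all in their docks, and the tape at (357,181) hasn't moved. Now the tape. I'll lower it slowly into the V.

Run:
```python
from h import *
try:
    grab(467.3,15.9,29,np.radians(86-90),22,30,wide=58)
    place(577.2,-212.9,55,np.radians(-51.3+90),th=8,wide=50)
    ctrl.move_l([400,150,300],vel=300)
except ctrl.MotionError as e: print("ERR",e)
p,d=optics.grab_frame("top"); W=world("top",d)
H,S,V=cv2.split(cv2.cvtColor(p,cv2.COLOR_RGB2HSV))
P=pick(W,(455,195,555,285),30,90,(S>120)&(H>40)&(H<80)); print("drum",len(P),rect(P),P[:,2].max(),np.median(P[:,2]))
for n,b,l,h in (("jar",(240,150,330,250),55,80),("cap",(100,180,200,280),70,100),("box",(585,255,670,320),22,40),("weigh",(378,180,420,222),10,60),("beaker",(535,365,590,405),10,75)):
    Q=pick(W,b,l,h); print(n,len(Q),rect(Q),circ(Q)[0],np.median(Q[:,2]).round(1))
a=p[120:220,300:440][:,:,::-1]; cv2.imwrite("pics/st.png",cv2.resize(a,(700,500),interpolation=cv2.INTER_CUBIC))
s,_=optics.grab_frame("scene"); cv2.imwrite("pics/sc2.png",cv2.resize(s[170:320,120:380][:,:,::-1],(780,450),interpolation=cv2.INTER_CUBIC))
```

```text
grip 33.15708546719561 29.802104830741882 31.1583
lifted 33.49918438167654 29.856445491313934
down True [ 576.5 -212.6   55.6] [-0.2  1.2  4.4]
t 36.0167
drum 246 (array([ 575. , -213.3]), 32.9, 42.9, -50.5) 67.32055821874589 60.561927619810675
jar 317 (array([612.1, 157.4]), 42.4, 44.9, 45.2) (612.5618286132812, 156.84307861328125) 65.8
cap 117 (array([551.9, 380.6]), 25.5, 27.4, -89.3) (551.7252197265625, 380.72552490234375) 73.0
box 467 (array([ 498.4, -424.7]), 37.7, 72.7, -71.1) (498.1336975097656, -425.5101013183594) 28.1
weigh 276 (array([635.1, -28.9]), 41.4, 41.4, 79.8) (635.760986328125, -28.8258113861084) 36.8
beaker 265 (array([ 333.3, -302.4]), 43.1, 45.3, -1.7) (335.4664001464844, -301.5450744628906) 43.9
```

View pics/st.png

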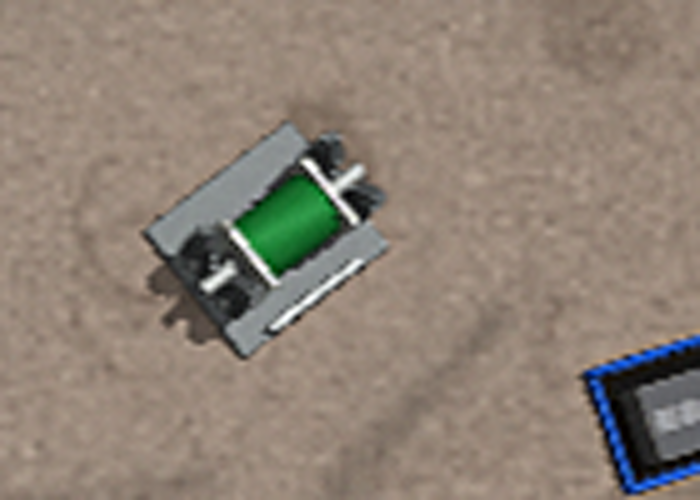

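View pics/sc2.png

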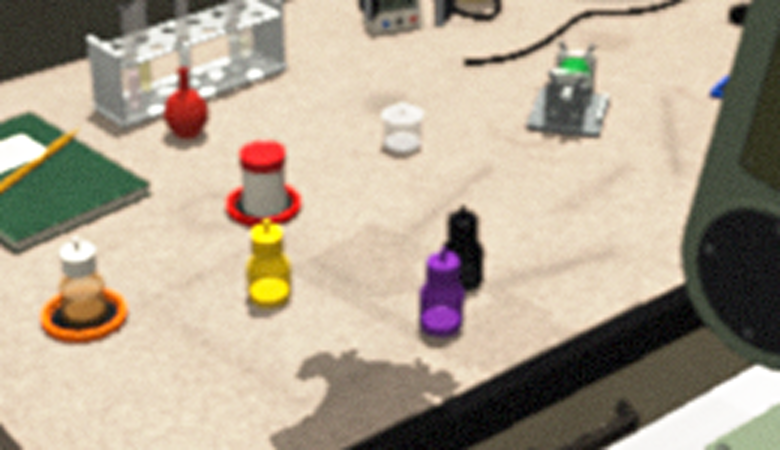

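The stand crop shows both axle ends in the slots, at (220,277) and (350,180). Drum height has risen 26.2 mm, which puts the axle at about 46.2 mm, so it's seated. The scene view shows the jar and bottle upright in their docks. The measured offsets are all within tolerance and the beaker and weighing bottle haven't moved, so I'm handing it in.

```bash
python3 -c "
from plant import ctrl
print(ctrl.finish_job())"
```

```text
the job is handed in; nothing more can be done
None
```

The jar, bottle, box and tape roll are in their matching holders, the beaker and weighing bottle are where they started, and the job was handed in after about 40 s of robot time; no verdict was returned, but my last camera measurements were all within tolerance.

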